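Raise the disc cutter's punch to loading height

TASK

Get the disc cutter ready for a strip of sheet metal: first press both brass locating pins down until their heads sit fully home on the guide block, then grip the red-capped punch and draw it straight up, without wrenching it against its bore, until the middle of its red band is level with the top of the guide (30 mm up). Never pull it right out; finish still holding it there, upright and at rest, carried by the gripper alone. Leave the blue-capped punch down and the other things on the bench where they lie.

Things in the scene. Friction and masses are not known exactly. Their poses are not given: they have to be found in the camera images.
- cutter: Disc cutter screwed to the bench, does not move: steel block 90 (its x) by 180 (its y) by 71 mm high; origin at the centre of its underside, z up. Die base 20 mm thick, 6 mm open slot for sheet metal, then a guide block 45 mm thick. Two vertical 21.2 mm bores through the guide at x = 0, y = +32 and -32 mm hold one punch each (which is where varies).
- guide_top (a point): Centre of the guide block's flat top, 71 mm above the cutter's underside. Brass locating pins stand in it at the cutter's x = 0, y = +72 and -72 mm
- punch_red: Round steel punch 20 mm thick, 96 mm long, about 0.25 kg, loose in its bore, foot on the die base; origin at the foot's centre, z up along it. Red cap 26 mm across from 74 to 96 mm above the foot; sticks out 45 mm over the guide at the start. Nothing holds it up: let go, it drops back
- punch_red_cap (a point): Middle of the red cap, 85 mm above the punch's foot, on its axis: where to grip it
- punch_red_band (a point): Middle of the red band painted round the shank from 15 to 27 mm above the foot, on the axis; hidden in the bore at first, level with the guide's top once the punch is raised 30 mm
- punch_blue: The same punch with a blue cap and blue band, in the other bore; stays down
- pin_left (a joint): Gap in m under the head of the locating pin at y = +72 mm of the cutter: 0 is fully home, head resting on the guide; it starts 4 to 9 mm up. Pushing down needs about 5 N against friction, it stays where it is left, and meets a hard stop at 0.
- pin_left_top (a point): Centre of the top of that pin's brass head (20 mm across, 12 mm high), 12 mm above the guide's top when fully home
- pin_right (a joint): Gap in m under the head of the locating pin at y = -72 mm of the cutter: 0 is fully home, head resting on the guide; it starts 4 to 9 mm up. Pushing down needs about 5 N against friction, it stays where it is left, and meets a hard stop at 0.
- pin_right_top (a point): Centre of the top of that pin's brass head (20 mm across, 12 mm high), 12 mm above the guide's top when fully home
- stone: Bystander: flat round polished stone, 52 mm across, 12 mm thick; origin at its underside; lies loose on the bench
- band_ring: Bystander: plain brass finger ring, 22 mm across, 6 mm high; origin at its underside; lies loose on the bench
- dome: Bystander: small silver-coloured dome, 32 mm across, 16 mm high; origin at its underside; lies loose on the bench
- rule: Bystander: short flat metal rule, 150 x 30 x 4 mm, long along its y; origin at its underside; lies loose on the bench
- hammer: Bystander: hammer about 220 mm long lying loose on the bench along its x

How it is judged:
On the way, in this order (a step that is already met when the one before it is completed fails the run):
1. both brass locating pins pressed fully home, the red punch still down (value of joint each of pin_left, pin_right below 0.0015 m and z of punch_red in the frame of cutter below 0.028 m), for 0.2 s.
2. the red punch drawn up until the guide's top is within its red band (z of punch_red in the frame of cutter between 0.044 and 0.056 m and contact force between the fingers and punch_red above 1 N), for 0.3 s.
At the end, for the whole second after the job is handed in: Both pins within 1.5 mm of home; the red punch held by the fingers, raised 24 to 36 mm (guide top within the red band), within 0.045 rad of upright, nearly still, pressing on its bore with less than 10 N; the blue punch down; bystanders within 30 mm of where they lay (all of step 2 and value of joint each of pin_left, pin_right below 0.0015 m and angle between the z axis of punch_red and the z axis of cutter, either way round below 0.045 rad and contact force between punch_red and cutter below 10 N and linear speed of punch_red below 0.02 m/s and z of punch_blue in the frame of cutter below 0.023 m and distance of each of stone, band_ring, dome, rule, hammer from where it was at the start of the episode below 0.03 m); the arm keeps its last pose, push and grip.
It fails at once if the red punch pulled right out of its bore (z of punch_red in the frame of cutter above 0.066 m).
It fails at once if the red punch wrenched against its bore or the cutter (over 25 N) (contact force between punch_red and cutter above 25 N).
It fails at once if the blue punch lifted more than 8 mm (z of punch_blue in the frame of cutter above 0.028 m).
It fails at once if a bystander shifted more than 30 mm (distance of any of stone, band_ring, dome, rule, hammer from where it was at the start of the episode above 0.03 m).
It also fails if it takes over 45 s, if anything falls off the work surface, if the arm or the gripper's body presses on something with over 40 N, if the wrist force passes 120 N, or if a joint passes its speed limit or range.

ROBOT

A 6-joint arm with a two-finger parallel gripper is mounted at the origin on the work surface. World frame = base frame: x ahead of the robot, y to its left, z up, the work surface at z = 0. Lengths are in m, angles in rad, forces in N, time in s.
With the tool pointing down it reaches from about 0.425 to 0.95 m from the base axis. Payload 3.5 kg.
Tool frame: the origin (TCP) lies on the centre line of the jaws, within the pads' length; the fingertips stand 11 mm ahead of it and the grasp point (between the pads) lies 8 mm behind it; z points along the fingers, y is the line along which they close (so a half turn about z gives the same grasp; the last joint's range is limited). The gripper opens to 85 mm and grips with 20 to 120 N. Pads are 22 mm wide; open, the fingers measure 114 mm over their backs; the gripper's body (76 mm by 85 mm) begins 54 mm behind the grasp point. The pads swing forward as they close: fully open they stand 13 mm farther back than shut.
Start: joints at [-1.321, 0.286, 1.577, -0, 1.279, -0.15], TCP at [0.263, -0.622, 0.242] pointing down, gripper open.
Joint ranges: [-2.77, 2.77], [-0.9, 2.22], [0.21, 2.48], [-1.53, 4.67], [0.24, 2.81], [-2.84, 2.84]. Speed limits (rad/s): [2.79, 2.79, 3.14, 3.14, 3.14, 3.14].

INTERFACE

Orientations are given as a unit quaternion [x, y, z, w].
In Python, from plant import ctrl gives the robot as it stands.
- The arm moves only by the tool step_arm, never from a script. Its argument "motion" is a list of rows, each an object with "offset": the shift along the tool's x, y, z in m, a list of three; "twist": the turn about the tool's z in degrees. A call has 1 to 12 rows; each row is the pose to reach, as a shift and turn from the pose commanded when the call began, along the tool's axes at that moment; what a row does not reach only later rows make up. A row lasts 1/10 s, in which the tool goes at most 50 mm and 8.59 degrees, less where a joint would pass 70% of its speed; a pose out of reach is approached as far as the arm can. A call with a gripper value outside its range is refused whole. "gripper" is the finger opening in m, from 0 to 0.0854, set as the call begins (left out, the last holds). The fingers move at their own pace and stop on an object; "grip_force" is the grip in N (left out, the last holds). Time passes only in rows, so rows that repeat a pose let the fingers close. It gives the time, the measured TCP pose, the force, the opening and the grip force at its end, in the units of the state.
- ctrl.get_state(): the state, without advancing time (a new reading comes with each control period).
- ctrl.read_camera(name): name is "scene" or "top" or "wrist"; returns the picture (400x640x3 uint8, blue, green, red); there is no depth.
- ctrl.calibration(name): a dict with "fx", "fy", "cx", "cy" (pixels), "cam_to_world" (4x4, takes a point from camera to world coordinates). Camera axes: x right, y up, looking along -z (the intrinsics and any distortion apply to the point x, -y, -z); pixel columns grow to the right and rows downward; lengths in m; the calibration is good to about 2 mm. The wrist camera is an equidistant fisheye: a pixel r from the principal point sees the ray r / f radians off the axis. A picture is of the moment at which its call begins: read the wrist's pose just before it. calibration takes no time and is no camera call; for the wrist camera it gives the pose at the moment of the call.
- ctrl.sign_off(): hands the job in; it is judged then, once.
The state is a dict: "time": time; "qpos": joint angles; "dq": joint speeds; "joint_efforts": joint torques, N m; "eef_pos": TCP position; "tcp_rot": TCP orientation; "contact_force": force on the tool from outside, world axes, zero at the start; "wrist_torque": the same for the moment, N m; "opening": opening from 0.0 (shut) to 1.0 (fully open); "finger_force": force on a finger pad.
Only numpy, scipy, OpenCV 4.12 (cv2) and the standard library are available. Lean on these libraries where they do the work, as an engineer would, in place of code of your own. Each camera call takes 0.05 s, during which the arm holds its last target. There are 200 camera calls.

## Working session

There is one attempt and no reset: what is moved stays moved. The work goes in short steps, Python scripts to look and compute and a tool call to move; the robot and the scene stay as the last step left them, time stands still between calls to the robot, and variables do not carry over. Pictures are saved under pics/ and viewed, at most 10 in all, crops included, and the job is handed in when it is done.

Besides the shell and the picture viewer there is one more tool, called after "Request:" as name(argument=value, ...) on one line, values as JSON. step_arm: Moves the arm, as the interface text tells. Its arguments: {"type":"object","properties":{"motion":{"type":"array"},"gripper":{"type":"number"},"grip_force":{"type":"number"}},"required":["motion"]}

```bash
mkdir -p pics; ls
python3 - <<'E'
from plant import ctrl
import cv2,numpy as np
s=ctrl.get_state();print(s)
for n in("scene","top","wrist"):
    c=ctrl.calibration(n);print(n,{k:(np.round(v,4).tolist()) if k!='model' else v for k,v in c.items() if not isinstance(v,str)})
    cv2.imwrite(f"pics/{n}0.png",ctrl.read_camera(n))
E
```

```text
pics
{'time': 0.0, 'qpos': array([-1.32103416e+00,  2.87206062e-01,  1.57816931e+00,  1.29968431e-05,
        1.27863027e+00, -1.50054473e-01]), 'dq': array([ 4.61864669e-04,  1.80115509e-03, -6.89037573e-05,  1.50472725e-04,
        2.76036960e-04,  1.04506687e-03]), 'joint_efforts': array([-1.14955412e-03, -4.05985129e+01, -2.92625892e+01, -1.99115793e-04,
        5.89300660e-03,  8.45269348e-07]), 'eef_pos': array([ 0.26258084, -0.62114389,  0.24092439]), 'tcp_rot': array([ 9.80084448e-01,  1.98577490e-01, -5.39105365e-05, -1.20530747e-03]), 'contact_force': array([ 0.5010489 , -0.74288472,  0.36747068]), 'wrist_torque': array([-0.01316395,  0.00627741,  0.01907831]), 'finger_force': 0.0, 'opening': 1.0030481872646952}
scene {'fx': 442.3203, 'fy': 442.3203, 'cx': 319.3508, 'cy': 197.8569, 'cam_to_world': [[-0.1274, -0.7618, 0.6351, 1.1324], [0.9918, -0.0953, 0.0847, -0.0428], [-0.004, 0.6407, 0.7677, 0.7032], [0.0, 0.0, 0.0, 1.0]]}
top {'fx': 458.7356, 'fy': 458.7356, 'cx': 319.5264, 'cy': 196.9402, 'cam_to_world': [[-0.0001, 0.9948, -0.1014, 0.5094], [-0.9996, -0.003, -0.0283, -0.1215], [-0.0285, 0.1013, 0.9944, 0.9624], [0.0, 0.0, 0.0, 1.0]]}
wrist {'fx': 309.7069, 'fy': 309.7069, 'cx': 318.8469, 'cy': 201.0901, 'cam_to_world': [[0.3879, 0.8776, 0.2816, 0.3345], [-0.9217, 0.3702, 0.1159, -0.5913], [-0.0025, -0.3045, 0.9525, 0.3724], [0.0, 0.0, 0.0, 1.0]]}
```

View pics/scene0.png

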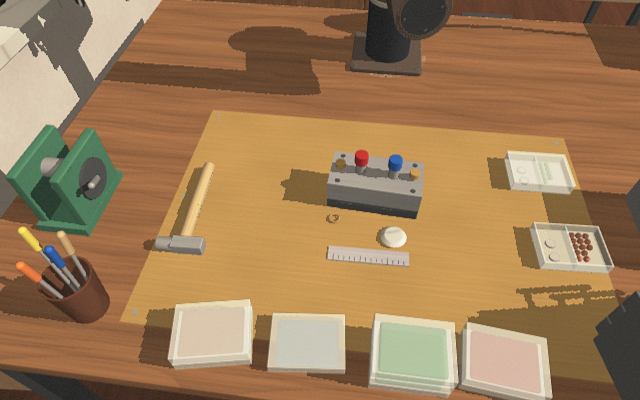

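View pics/top0.png

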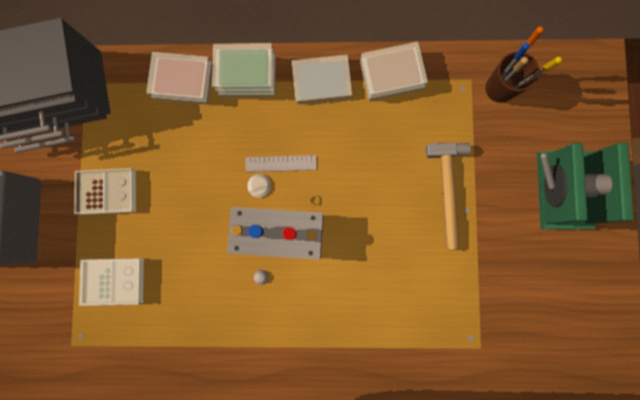

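Scene: red cap at (361,157), blue at (395,162), pins at about (341,164) and (415,174). Top: red (289,233), blue (256,231), pins (237,230) and (312,235), dome (261,277), stone (260,186), ring (316,200). Next I'll measure these with colour masks and triangulate.

```bash
cat > h.py <<'E'
from plant import ctrl
import cv2,numpy as np
from scipy.spatial.transform import Rotation as R
def ray(n,px,c=None):
    c=c or ctrl.calibration(n);T=np.array(c['cam_to_world']);px=np.atleast_2d(px).astype(float)
    a=(px-[c['cx'],c['cy']])/[c['fx'],c['fy']]
    if n=='wrist':
        r=np.linalg.norm(a,axis=1,keepdims=True);a=a*np.tan(r)/np.maximum(r,1e-9)
    d=np.c_[a[:,0],-a[:,1],-np.ones(len(a))]@T[:3,:3].T
    return T[:3,3],d/np.linalg.norm(d,axis=1,keepdims=True)
def plane(n,px,z,c=None):
    o,d=ray(n,px,c);return o+d*((z-o[2])/d[:,2:3])
def tri(rs):  # [(o,d)...] least squares point, residuals
    Ps=[np.eye(3)-np.outer(d,d) for o,d in rs];A=sum(Ps);b=sum(P@o for P,(o,d) in zip(Ps,rs))
    x=np.linalg.solve(A,b);return x,[float(np.linalg.norm(P@(x-o))) for P,(o,d) in zip(Ps,rs)]
def mask(im,col):
    h=cv2.cvtColor(im,cv2.COLOR_BGR2HSV)
    if col=='red': m=cv2.inRange(h,(0,170,60),(6,255,255))|cv2.inRange(h,(172,170,60),(180,255,255))
    if col=='blue': m=cv2.inRange(h,(100,130,50),(125,255,255))
    if col=='brass': m=cv2.inRange(h,(10,110,60),(28,255,255))
    if col=='steel': m=cv2.inRange(h,(0,0,60),(180,60,200))
    return m
def blobs(m,roi,amin=20):
    x0,y0,x1,y1=roi;k=np.zeros_like(m);k[y0:y1,x0:x1]=m[y0:y1,x0:x1]
    n,l,s,c=cv2.connectedComponentsWithStats(k)
    return [(c[i].round(2).tolist(),s[i].tolist()) for i in range(1,n) if s[i][4]>=amin]
E
python3 - <<'E'
from h import *
I={n:cv2.imread(f"pics/{n}0.png") for n in("scene","top")}
roi={'scene':(325,140,428,220),'top':(222,200,330,265)}
for n in I:
    for c in('red','blue'): print(n,c,blobs(mask(I[n],c),roi[n]))
    x0,y0,x1,y1=roi[n];print(n,'brass',blobs(mask(I[n],'brass')[:,:],(x0+8,y0+8,x1-6,y1-10) if n=='scene' else (229,222,322,245),8))
B=np.vstack([cv2.resize(I[n][r[1]:r[3],r[0]:r[0]+103],None,fx=4,fy=4,interpolation=cv2.INTER_CUBIC) for n,r in roi.items()])
cv2.imwrite('pics/crop.png',B)
E
```

```text
scene red [([361.03, 157.65], [355, 150, 13, 17, 182])]
scene blue [([394.95, 162.53], [388, 155, 15, 16, 184])]
scene brass [([387.71, 152.14], [333, 148, 89, 14, 659]), ([340.03, 163.6], [336, 159, 9, 10, 78]), ([414.41, 173.65], [410, 169, 10, 11, 91]), ([420.35, 205.55], [419, 200, 3, 10, 20]), ([339.41, 208.38], [333, 207, 18, 3, 34])]
top red [([288.87, 233.23], [283, 227, 13, 13, 133])]
top blue [([254.79, 230.87], [248, 225, 15, 12, 135])]
top brass [([236.33, 229.91], [231, 225, 11, 11, 94]), ([311.12, 234.82], [306, 230, 11, 10, 84])]
```

View pics/crop.png

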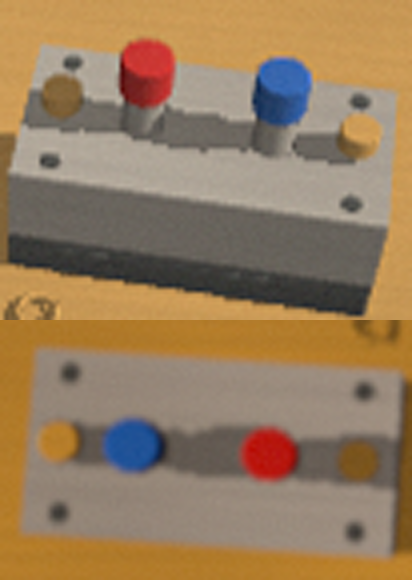

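The crop shows the block, red cap, blue cap and both brass heads unobstructed. A cylinder's silhouette centroid corresponds to its mid-point, so I can triangulate the centroids.

Run:
```python
from h import *
P={'red':((361.03,157.65),(288.87,233.23)),'blue':((394.95,162.53),(254.79,230.87)),
'pinR':((340.03,163.6),(311.12,234.82)),'pinL':((414.41,173.65),(236.33,229.91))}
X={}
for k,(a,b) in P.items():
    rs=[(o,d[0]) for o,d in (ray('scene',a),ray('top',b))]
    X[k],r=tri(rs);print(k,X[k].round(4),np.round(r,4))
v=X['pinL']-X['pinR'];print('pin dist',np.linalg.norm(v[:2]),'yaw of y axis',np.degrees(np.arctan2(v[1],v[0])))
v=X['blue']-X['red'];print('punch dist',np.linalg.norm(v[:2]),np.degrees(np.arctan2(v[1],v[0])))
# block top outline in both views
I=cv2.imread('pics/top0.png')
print('bystanders', plane('top',[(261,277),(260,186),(316,200)],0.01).round(3))
print(plane('top',[(230,207),(322,212),(320,258),(228,253)],0.071).round(3))
s=ctrl.get_state();print(R.from_quat(s['tcp_rot']).as_matrix().round(3))
```

```text
red [ 0.5289 -0.0412  0.1055] [0.0014 0.0014]
blue [0.5333 0.023  0.1048] [0.0013 0.0013]
pinR [ 0.5264 -0.0813  0.0816] [0.001 0.001]
pinL [0.5358 0.0627 0.082 ] [0.0011 0.0011]
pin dist 0.14434178594555647 yaw of y axis 86.25058339834004
punch dist 0.06435452193273904 86.0670226920056
bystanders [[ 0.441  0.026  0.01 ]
 [ 0.63   0.031  0.01 ]
 [ 0.6   -0.087  0.01 ]]
[[ 0.581  0.079  0.071]
 [ 0.571 -0.101  0.071]
 [ 0.482 -0.097  0.071]
 [ 0.491  0.082  0.071]]
[[ 0.921  0.389 -0.   ]
 [ 0.389 -0.921  0.002]
 [ 0.    -0.002 -1.   ]]
```

The results agree with the text. Spacings are 144 mm and 64 mm, cap mid height is 0.105 and head mid is about 0.082. The cutter's y axis points at 86.1°, with its centre near (0.531, -0.009). I'll close the fingers and move above the right pin, with the jaw line along the cutter's x.

Request:
step_arm(motion=[{"offset": [0.02, -0.017, 0.002], "twist": -3}, {"offset": [0.058, -0.05, 0.005], "twist": -8}, {"offset": [0.096, -0.083, 0.009], "twist": -14}, {"offset": [0.134, -0.116, 0.013], "twist": -20}, {"offset": [0.172, -0.149, 0.016], "twist": -26}, {"offset": [0.21, -0.182, 0.02], "twist": -32}, {"offset": [0.248, -0.215, 0.024], "twist": -38}, {"offset": [0.286, -0.248, 0.027], "twist": -44}, {"offset": [0.324, -0.281, 0.031], "twist": -50}, {"offset": [0.362, -0.314, 0.034], "twist": -56}, {"offset": [0.4, -0.347, 0.038], "twist": -62}, {"offset": [0.43, -0.374, 0.042], "twist": -63.2}], gripper=0, grip_force=20)

```text
time: 1.35
eef_pos: [0.5138, -0.1076, 0.2002]
tcp_rot: [0.73, 0.684, 0.0, 0.0]
contact_force: [0.6, -0.4, -0.3]
opening: -0.003
finger_force: 0.0
```

Request:
step_arm(motion=[{"offset": [0, 0, 0], "twist": 0}, {"offset": [0, 0, 0], "twist": 0}])

```text
time: 1.55
eef_pos: [0.5132, -0.1089, 0.1999]
tcp_rot: [0.73, 0.684, -0.0, -0.0]
contact_force: [-0.6, -0.4, -0.4]
opening: -0.003
finger_force: 0.0
```

Run:
```python
from h import *
c=ctrl.calibration('wrist');np.save('c1.npy',c,allow_pickle=True);s=ctrl.get_state();im=ctrl.read_camera('wrist');cv2.imwrite('pics/w1.png',im)
print(s['time'],s['eef_pos'],R.from_quat(s['tcp_rot']).as_matrix().round(4),s['opening'],s['contact_force'])
print(np.round(c['cam_to_world'],4))
for k in('red','blue','brass'): print(k,blobs(mask(im,k),(0,0,640,400),60)[:12])
```

```text
1.55 [ 0.51320333 -0.10886892  0.19988888] [[ 6.540e-02  9.979e-01 -1.100e-03]
 [ 9.979e-01 -6.540e-02 -1.000e-04]
 [-2.000e-04 -1.000e-03 -1.000e+00]] -0.002583340605753646 [-0.55523852 -0.39553612 -0.38659791]
[[ 9.978e-01  6.340e-02  2.090e-02  5.182e-01]
 [-6.680e-02  9.502e-01  3.043e-01 -3.100e-02]
 [-6.000e-04 -3.051e-01  9.523e-01  3.312e-01]
 [ 0.000e+00  0.000e+00  0.000e+00  1.000e+00]]
red [([335.27, 119.65], [319, 103, 34, 35, 945])]
blue [([335.33, 31.91], [319, 14, 35, 38, 1022])]
brass [([266.14, 177.15], [0, 0, 608, 400, 150085]), ([333.5, 1.98], [324, 0, 20, 6, 86]), ([332.88, 167.14], [322, 155, 23, 25, 451]), ([318.63, 336.43], [312, 322, 15, 28, 334]), ([229.3, 334.8], [219, 327, 21, 17, 169]), ([408.16, 334.61], [399, 327, 20, 17, 164])]
```

View pics/w1.png

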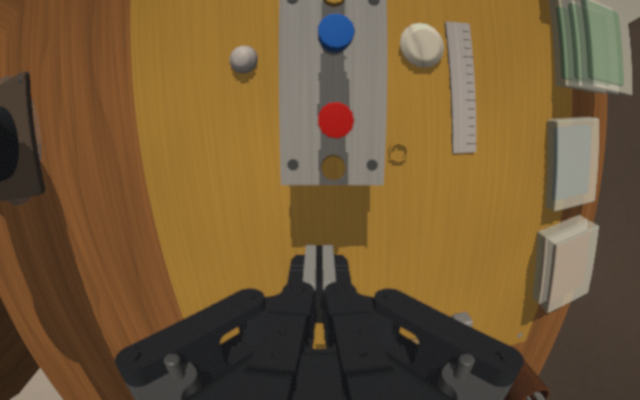

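The wrist view shows the red cap at (335,120), blue at (335,32), the right pin at (333,167), and the shut fingertips at about (319,248). I'll combine the three views.

Run:
```python
from h import *
c=np.load('c1.npy',allow_pickle=True).item()
for k,a,b,w in(('red',(361.03,157.65),(288.87,233.23),(335.27,119.65)),('blue',(394.95,162.53),(254.79,230.87),(335.33,31.91)),('pinR',(340.03,163.6),(311.12,234.82),(332.88,167.14))):
    rs=[(o,d[0]) for o,d in (ray('scene',a),ray('top',b),ray('wrist',w,c))]
    x,r=tri(rs);print(k,x.round(4),np.round(r,4),plane('wrist',w,x[2],c).round(4),tri(rs[::2])[0].round(4))
T=np.array(c['cam_to_world']);p=np.linalg.inv(T)@[.5132,-.1089,.189,1]
q=np.array([p[0],-p[1],-p[2]]);t=np.arctan2(np.hypot(*q[:2]),q[2]);print(c['cx']+c['fx']*t*q[0]/np.hypot(*q[:2]),c['cy']+c['fy']*t*q[1]/np.hypot(*q[:2]))
```

```text
red [ 0.5291 -0.0416  0.1058] [0.001  0.0018 0.0007] [[ 0.5292 -0.0424  0.1058]] [ 0.5292 -0.0425  0.1054]
blue [0.5334 0.0229 0.1049] [0.0012 0.0014 0.0002] [[0.5335 0.0227 0.1049]] [0.5335 0.0222 0.1049]
pinR [ 0.5263 -0.0816  0.0818] [0.0007 0.0013 0.0007] [[ 0.5262 -0.0823  0.0818]] [ 0.5262 -0.0824  0.0812]
319.42208783913867 260.51692140953674
```

Request:
step_arm(motion=[{"offset": [0.014, 0.006, 0.01], "twist": 0.2}, {"offset": [0.028, 0.0113, 0.035], "twist": 0.2}, {"offset": [0.028, 0.0113, 0.065], "twist": 0.2}, {"offset": [0.028, 0.0113, 0.09], "twist": 0.2}, {"offset": [0.028, 0.0113, 0.098], "twist": 0.2}, {"offset": [0.028, 0.0113, 0.098], "twist": 0.2}, {"offset": [0.028, 0.0113, 0.098], "twist": 0.2}])

```text
time: 2.3
eef_pos: [0.5272, -0.0839, 0.1036]
tcp_rot: [0.732, 0.681, 0.0, 0.001]
contact_force: [0.1, -0.1, 0.3]
opening: 0.005
finger_force: 0.0
```

Request:
step_arm(motion=[{"offset": [0.002, -0.001, 0.002]}, {"offset": [0.002, -0.001, 0.004]}, {"offset": [0.002, -0.001, 0.006]}, {"offset": [0.002, -0.001, 0.007]}, {"offset": [0.002, -0.001, 0.007]}])

```text
invalid input at $.motion[0]: expected keys offset, twist
```

Request:
step_arm(motion=[{"offset": [0.002, -0.001, 0.002], "twist": 0}, {"offset": [0.002, -0.001, 0.004], "twist": 0}, {"offset": [0.002, -0.001, 0.006], "twist": 0}, {"offset": [0.002, -0.001, 0.007], "twist": 0}, {"offset": [0.002, -0.001, 0.007], "twist": 0}])

```text
time: 2.8
eef_pos: [0.5263, -0.0808, 0.0962]
tcp_rot: [0.732, 0.681, 0.0, 0.001]
contact_force: [-1.0, -0.2, 4.2]
opening: 0.004
finger_force: 2.3
```

Request:
step_arm(motion=[{"offset": [0, 0, 0.001], "twist": 0}, {"offset": [0, 0, 0.002], "twist": 0}, {"offset": [0, 0, 0.002], "twist": 0}])

```text
time: 3.1
eef_pos: [0.5263, -0.0808, 0.094]
tcp_rot: [0.732, 0.681, 0.0, 0.001]
contact_force: [-0.5, -0.4, 6.4]
opening: -0.003
finger_force: 3.1
```

Request:
step_arm(motion=[{"offset": [0, 0, 0.001], "twist": 0}, {"offset": [0, 0, 0.001], "twist": 0}])

```text
time: 3.3
eef_pos: [0.5263, -0.0808, 0.094]
tcp_rot: [0.732, 0.681, 0.0, 0.0]
contact_force: [-3.0, 0.1, 11.2]
opening: 0.005
finger_force: 5.6
```

It has reached the stop: TCP z is 0.094, so the tip is at 0.083. One more millimetre to confirm, then lift and go to the left pin.

Request:
step_arm(motion=[{"offset": [0, 0, 0.001], "twist": 0}, {"offset": [0, 0, 0.001], "twist": 0}])

```text
time: 3.5
eef_pos: [0.5264, -0.0808, 0.0939]
tcp_rot: [0.732, 0.682, 0.0, 0.0]
contact_force: [-5.3, 1.7, 16.3]
opening: -0.001
finger_force: 8.0
```

Request:
step_arm(motion=[{"offset": [0, 0, -0.02], "twist": 0}, {"offset": [0, 0, -0.05], "twist": 0}, {"offset": [0.03, 0, -0.055], "twist": 0}, {"offset": [0.07, 0, -0.055], "twist": 0}, {"offset": [0.11, 0, -0.055], "twist": 0}, {"offset": [0.138, 0, -0.055], "twist": 0}, {"offset": [0.144, 0, -0.04], "twist": 0}, {"offset": [0.144, 0, -0.016], "twist": 0}, {"offset": [0.144, 0, -0.012], "twist": 0}, {"offset": [0.144, 0, -0.012], "twist": 0}])

```text
time: 4.5
eef_pos: [0.5344, 0.0625, 0.1012]
tcp_rot: [0.732, 0.681, -0.002, -0.002]
contact_force: [-0.0, 0.4, -0.4]
opening: 0.003
finger_force: 0.0
```

Request:
step_arm(motion=[{"offset": [0, 0.001, 0.002], "twist": 0}, {"offset": [0, 0.001, 0.003], "twist": 0}, {"offset": [0, 0.001, 0.004], "twist": 0}, {"offset": [0, 0.001, 0.005], "twist": 0}, {"offset": [0, 0.001, 0.006], "twist": 0}, {"offset": [0, 0.001, 0.007], "twist": 0}, {"offset": [0, 0.001, 0.007], "twist": 0}])

```text
time: 5.2
eef_pos: [0.5373, 0.0627, 0.097]
tcp_rot: [0.732, 0.681, 0.0, 0.001]
contact_force: [-1.5, -0.7, 5.4]
opening: 0.004
finger_force: 2.3
```

Request:
step_arm(motion=[{"offset": [0, 0, 0.001], "twist": 0}, {"offset": [0, 0, 0.001], "twist": 0}])

```text
time: 5.4
eef_pos: [0.5373, 0.0628, 0.0956]
tcp_rot: [0.732, 0.681, 0.0, 0.001]
contact_force: [-0.7, -1.5, 5.0]
opening: 0.002
finger_force: 2.3
```

Request:
step_arm(motion=[{"offset": [0, 0, 0.001], "twist": 0}, {"offset": [0, 0, 0.001], "twist": 0}])

```text
time: 5.6
eef_pos: [0.5373, 0.0628, 0.0944]
tcp_rot: [0.732, 0.681, 0.0, 0.001]
contact_force: [0.1, -2.0, 4.0]
opening: 0.0
finger_force: 2.0
```

Request:
step_arm(motion=[{"offset": [0, 0, 0.001], "twist": 0}, {"offset": [0, 0, 0.002], "twist": 0}, {"offset": [0, 0, 0.002], "twist": 0}])

```text
time: 5.9
eef_pos: [0.5374, 0.0627, 0.094]
tcp_rot: [0.732, 0.681, -0.0, 0.0]
contact_force: [-4.1, -2.1, 12.3]
opening: 0.004
finger_force: 6.0
```

Request:
step_arm(motion=[{"offset": [0, 0, 0.001], "twist": 0}, {"offset": [0, 0, 0.001], "twist": 0}])

```text
time: 6.1
eef_pos: [0.5374, 0.0627, 0.0939]
tcp_rot: [0.732, 0.682, -0.0, 0.0]
contact_force: [-6.5, -1.5, 16.9]
opening: 0.001
finger_force: 8.3
```

Both pins are home. I'll lift, open the fingers and go above the red punch.

Request:
step_arm(motion=[{"offset": [0, 0, -0.025], "twist": 0}, {"offset": [0, 0, -0.07], "twist": 0}, {"offset": [-0.03, 0, -0.09], "twist": 0}, {"offset": [-0.07, -0.001, -0.09], "twist": 0}, {"offset": [-0.1, -0.001, -0.09], "twist": 0}, {"offset": [-0.105, -0.001, -0.09], "twist": 0}, {"offset": [-0.105, -0.001, -0.09], "twist": 0}, {"offset": [-0.105, -0.001, -0.09], "twist": 0}], gripper=0.05)

```text
time: 6.9
eef_pos: [0.528, -0.0407, 0.1804]
tcp_rot: [0.732, 0.681, -0.0, -0.001]
contact_force: [-0.8, -1.1, -0.1]
opening: 0.582
finger_force: 0.0
```

Run:
```python
from h import *
c=ctrl.calibration('wrist');s=ctrl.get_state();im=ctrl.read_camera('wrist');cv2.imwrite('pics/w2.png',im)
M=R.from_quat(s['tcp_rot']).as_matrix()
print(s['time'],s['eef_pos'],M.round(4),s['opening'],s['contact_force'])
for k in('red','blue'):
  for b in blobs(mask(im,k),(0,0,640,400),60)[:3]: 
    p=plane('wrist',b[0],0.105,c)[0];print(k,b,p.round(4),'tool delta',(M.T@(p-s['eef_pos'])).round(4))
```

```text
6.9 [ 0.5279576  -0.0407131   0.18035804] [[ 0.0711  0.9975 -0.0015]
 [ 0.9975 -0.0711  0.0014]
 [ 0.0013 -0.0016 -1.    ]] 0.5816139519943063 [-0.78864386 -1.09083358 -0.09672318]
red ([320.66, 219.37], [304, 199, 35, 42, 1163]) [ 0.5287 -0.0426  0.105 ] tool delta [-0.0019  0.001   0.0754]
blue ([320.33, 128.82], [302, 110, 38, 39, 1151]) [0.5331 0.0213 0.105 ] tool delta [0.0621 0.0008 0.0754]
```

View pics/w2.png

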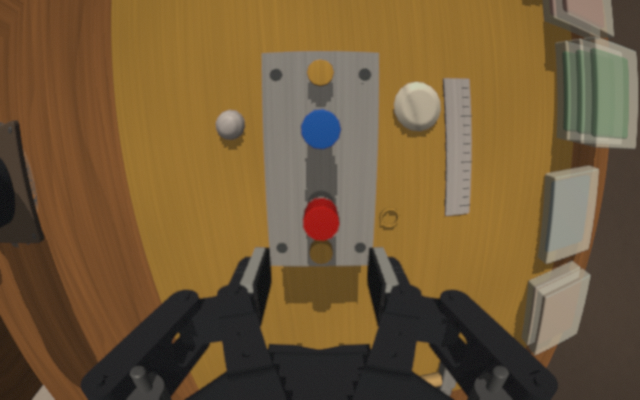

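The wrist view shows the red cap at (321,219), centred between the fingers whose inner edges are at about (270,255) and (369,255). Now I'll descend around it.

Request:
step_arm(motion=[{"offset": [-0.0015, 0.001, 0.02], "twist": 0}, {"offset": [-0.0015, 0.001, 0.05], "twist": 0}, {"offset": [-0.0015, 0.001, 0.075], "twist": 0}, {"offset": [-0.0015, 0.001, 0.083], "twist": 0}, {"offset": [-0.0015, 0.001, 0.083], "twist": 0}, {"offset": [-0.0015, 0.001, 0.083], "twist": 0}])

```text
time: 7.55
eef_pos: [0.5301, -0.043, 0.0993]
tcp_rot: [0.732, 0.682, 0.0, 0.001]
contact_force: [0.2, -0.9, 0.2]
opening: 0.589
finger_force: 0.0
```

Request:
step_arm(motion=[{"offset": [0, 0, 0], "twist": 0}, {"offset": [0, 0, 0], "twist": 0}, {"offset": [0, 0, 0], "twist": 0}], gripper=0.03)

```text
time: 7.85
eef_pos: [0.5299, -0.0435, 0.0993]
tcp_rot: [0.732, 0.681, 0.0, 0.001]
contact_force: [-0.2, -0.3, 0.2]
opening: 0.348
finger_force: 0.0
```

Request:
step_arm(motion=[{"offset": [0, 0, 0], "twist": 0}, {"offset": [0, 0, 0], "twist": 0}], gripper=0.0275)

```text
time: 8.05
eef_pos: [0.5293, -0.0434, 0.0985]
tcp_rot: [0.732, 0.681, 0.0, 0.0]
contact_force: [-0.7, 0.0, 0.6]
opening: 0.319
finger_force: 0.0
```

Request:
step_arm(motion=[{"offset": [0, 0, 0.001], "twist": 0}, {"offset": [0, 0, 0.001], "twist": 0}], gripper=0.0265)

```text
time: 8.25
eef_pos: [0.5291, -0.0433, 0.0971]
tcp_rot: [0.732, 0.681, -0.0, -0.0]
contact_force: [0.0, 0.2, -0.5]
opening: 0.311
finger_force: 0.0
```

Request:
step_arm(motion=[{"offset": [0, 0, 0], "twist": 0}, {"offset": [0, 0, 0], "twist": 0}], gripper=0.0255)

```text
time: 8.45
eef_pos: [0.5291, -0.0433, 0.0972]
tcp_rot: [0.732, 0.681, -0.0, -0.0]
contact_force: [0.3, 0.1, -0.4]
opening: 0.3
finger_force: 7.9
```

The fingers are in contact with no side load, so the grasp is centred. I'll firm up the grip.

Request:
step_arm(motion=[{"offset": [0, 0, 0], "twist": 0}, {"offset": [0, 0, 0], "twist": 0}, {"offset": [0, 0, 0], "twist": 0}], gripper=0.02, grip_force=30)

```text
time: 8.75
eef_pos: [0.5292, -0.0433, 0.0972]
tcp_rot: [0.732, 0.681, -0.0, -0.0]
contact_force: [-0.2, 0.5, 0.1]
opening: 0.294
finger_force: 29.5
```

Request:
step_arm(motion=[{"offset": [0, 0, -0.001], "twist": 0}, {"offset": [0, 0, -0.003], "twist": 0}, {"offset": [0, 0, -0.005], "twist": 0}, {"offset": [0, 0, -0.005], "twist": 0}])

```text
time: 9.15
eef_pos: [0.5294, -0.0433, 0.1026]
tcp_rot: [0.732, 0.681, 0.0, 0.0]
contact_force: [-0.3, 0.2, -1.9]
opening: 0.292
finger_force: 29.6
```

Request:
step_arm(motion=[{"offset": [0, 0, -0.002], "twist": 0}, {"offset": [0, 0, -0.004], "twist": 0}, {"offset": [0, 0, -0.006], "twist": 0}, {"offset": [0, 0, -0.008], "twist": 0}, {"offset": [0, 0, -0.01], "twist": 0}, {"offset": [0, 0, -0.012], "twist": 0}, {"offset": [0, 0, -0.012], "twist": 0}])

```text
time: 9.85
eef_pos: [0.5295, -0.0434, 0.1148]
tcp_rot: [0.732, 0.681, 0.0, 0.0]
contact_force: [-0.4, -0.6, -3.0]
opening: 0.29
finger_force: 29.6
```

Request:
step_arm(motion=[{"offset": [0, 0, -0.002], "twist": 0}, {"offset": [0, 0, -0.004], "twist": 0}, {"offset": [0, 0, -0.006], "twist": 0}, {"offset": [0, 0, -0.008], "twist": 0}, {"offset": [0, 0, -0.01], "twist": 0}, {"offset": [0, 0, -0.012], "twist": 0}, {"offset": [0, 0, -0.0125], "twist": 0}, {"offset": [0, 0, -0.0125], "twist": 0}, {"offset": [0, 0, -0.0125], "twist": 0}, {"offset": [0, 0, -0.0125], "twist": 0}])

```text
time: 10.85
eef_pos: [0.5291, -0.0433, 0.1267]
tcp_rot: [0.732, 0.681, -0.0, -0.0]
contact_force: [-0.1, 0.7, -3.5]
opening: 0.297
finger_force: 29.6
```

Run:
```python
from h import *
s=ctrl.get_state();im=ctrl.read_camera('scene');cv2.imwrite('pics/s3.png',cv2.resize(im[110:230,300:450],None,fx=5,fy=5,interpolation=cv2.INTER_CUBIC))
print({k:s[k] for k in('time','eef_pos','contact_force','wrist_torque','finger_force','opening')},np.abs(s['dq']).max())
for k in ('red','blue'):print(k,blobs(mask(im,k),(325,100,428,220),5))
```

```text
{'time': 10.85, 'eef_pos': array([ 0.5291429 , -0.04327541,  0.12666008]), 'contact_force': array([-0.12038552,  0.69454594, -3.52029656]), 'wrist_torque': array([-0.04235881, -0.02302898,  0.00044699]), 'finger_force': 29.594830870628357, 'opening': 0.29731289002143974} 0.0010471954990295654
red [([368.24, 147.88], [367, 142, 3, 12, 17]), ([359.92, 172.75], [356, 172, 9, 3, 12])]
blue [([394.95, 162.53], [388, 155, 15, 16, 184])]
```

View pics/s3.png

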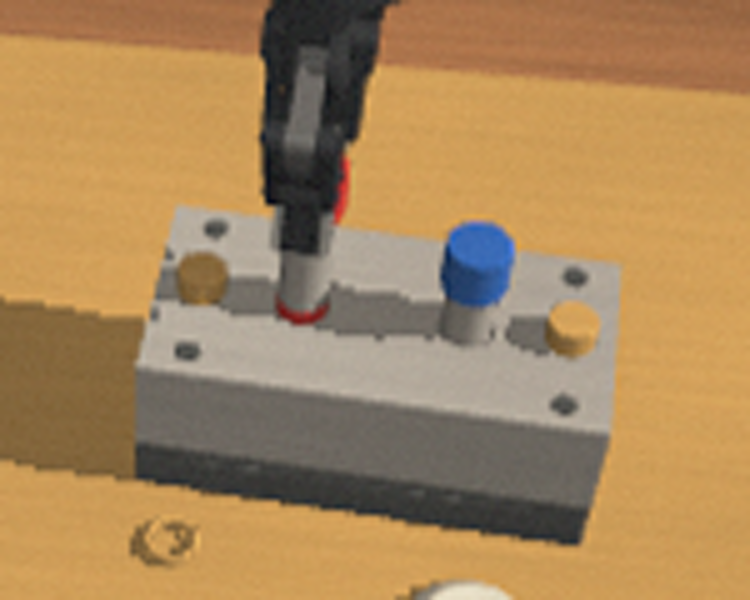

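The picture shows the red band's upper part just over the guide at (360,173) in the full frame, about half showing. The pins sit down and the blue punch is unmoved at (395,162.5). The lift is 29.5 mm, the force is just the punch's weight, and the arm is at rest, so I'm handing in.

```bash
python3 -c "
from plant import ctrl
print(ctrl.sign_off())"
```

```text
the job is handed in; nothing more can be done
None
```

I pressed both pins home and handed the job in with the red punch held upright and at rest, raised about 29.5 mm; the sign-off gave no verdict.

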